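# Ready the pendant bench: magnifier over the work, wax heater to its index

### The arm

A 6-joint arm with a two-finger parallel gripper is mounted at the origin on the work surface. World frame = base frame: x ahead of the robot, y to its left, z up, the work surface at z = 0. Lengths are in mm, angles in degrees, forces in N, time in s.
With the tool pointing down it reaches from about 300 to 850 mm from the base axis. Payload 4.2 kg.
Tool frame: the origin (TCP) lies between the finger pads, 19 mm behind the fingertips; this is the grasp point; z points along the fingers, y is the line along which they close (so a half turn about z gives the same grasp; the last joint's range is limited). The gripper opens to 91 mm and grips with 3 to 60 N. Pads are 32 mm wide; open, the fingers measure 118 mm over their backs; the gripper's body (76 mm by 178 mm) begins 60 mm behind the grasp point.
Start: joints at [70.073, 18.312, 89.639, -0, 72.044, -1.146], TCP at [185.13, 544.397, 232.776] pointing down, gripper open.
Joint ranges: [-177.97, 177.97], [-48.28, 115.42], [12.27, 149.76], [-77.06, 257.06], [2.81, 150.46], [-146.56, 146.56]. Speed limits (degrees/s): [147.25, 147.25, 180, 180, 180, 180].

### API

Orientations are given as [roll, pitch, yaw] about the fixed x, y, z axes, in that order (R = Rz(yaw) Ry(pitch) Rx(roll)).
In Python, from workcell import env, grab_frame gives the robot as it stands. The module is installed in compiled form; this text tells all that it offers.
- The arm moves only by the tool move_arm, never from a script. Its argument "plan" is a list of rows, each an object of numbers: "tx", "ty", "tz": the shift along the tool's x, y, z in cm; "wx", "wy", "wz": the turn, a rotation vector about the tool's x, y, z in rad. In form: [{"tx": .., "ty": .., "tz": .., "wx": .., "wy": .., "wz": ..}, ...]. A call has 1 to 12 rows; each row shifts and turns the commanded pose from where the row before left it, along the tool's axes as they then stand; what a row does not reach is not made up. A row lasts 1/12 s, in which the tool goes at most 41.7 mm and 7.16 degrees, less where a joint would pass 70% of its speed; a pose out of reach is approached as far as the arm can. A call is refused whole if a number of a shift passes 4.17 or a number of a turn 0.125, either way. A call with a gripper value outside its range is refused whole. "gripper" is the finger opening in cm, from 0 to 9.12, set as the call begins (left out, the last holds). The fingers move at their own pace and stop on an object; "force" is the grip in N (left out, the last holds). Time passes only in rows, so rows that do not move let the fingers close. It gives the time, the measured TCP pose, the force, the opening and the grip force at its end, in the units of the state.
- env.state(): the state, without advancing time (a new reading comes with each control period).
- grab_frame(name): name is "scene" or "top"; returns a dict with "color" (480x640x3 uint8, red, green, blue), "vfov" (degrees; the focal length in pixels is half the picture's height over the tangent of half this angle, whatever the lens; pixels are square), "cx", "cy" (the principal point, pixels), "view" (4x4, takes a point from world to camera coordinates). Camera axes: x right, y up, looking along -z (the intrinsics and any distortion apply to the point x, -y, -z); pixel columns grow to the right and rows downward; lengths in mm; the calibration is good to about 2 mm. A picture is of the moment at which its call begins. There is no depth.
- env.job_done(): hands the job in; it is judged then, once.
The state is a dict: "time_s": time; "qpos": joint angles; "qvel": joint speeds; "effort": joint torques, N m; "ee_pos": TCP position; "ee_rot": TCP orientation; "force": force on the tool from outside, world axes, zero at the start; "torque": the same for the moment, N m; "gripper_width": finger opening in mm; "gripper_force": force on a finger pad.
Only numpy, scipy, OpenCV 4.12 (cv2) and the standard library are available. Lean on these libraries where they do the work, as an engineer would, in place of code of your own. Each camera call takes 0.05 s, during which the arm holds its last target. There are 200 camera calls.

### The job

Get this jeweller's bench ready for the next pendant. First take the magnifier, whose lens hangs over the wax heater, and swing it round on its stand until the lens is right above the round medallion of the brass pendant on the dark slab, and leave it there; then turn the heater's big black knob clockwise until its white pointer line is in line with the brass tab on the rim of the dial, and let go. Leave the two brass cups and the red-lidded tin beside the slab where they are.

Things in the scene. Friction and masses are not known exactly. Their poses are not given: they have to be found in the camera images.
- magnifier (a joint): swing of the magnifier arm about the vertical axis through pivot, rad; grows anticlockwise seen from above, range -0.9 to 2.0. At 0 the arm points along +x of stand. It starts between 1.15 and 1.40 (lens over the heater); stiff, it stays where it is left (about 0.5 N m to move it, 3 N at the handle).
- stand: stand of the magnifier, fixed: round foot 110 mm in diameter, post 22 mm in diameter, arm hinge at the top. Origin at the centre of the foot on the table.
- pivot (a point): the hinge axis of the magnifier arm, at the height of the arm, 205 mm above the table; does not move.
- handle (a point): grip point of the magnifier's handle: an upright black round post, 22 mm in diameter, rising from the arm's top face at z = 0.211 to z = 0.284, 185 mm from the pivot. The point lies on its axis at z = 0.260. Site x points along the arm from the pivot to the lens, z up.
- lens (a point): centre of the magnifier's round glass lens (124 mm across its black rim, rim 14 mm thick), level at z = 0.205, 270 mm from the pivot in line with the handle; it moves with the arm.
- pendant: brass pendant lying on the slab: a round medallion 59 mm across with a small ball hung 52 mm from its centre. Origin at the centre of the medallion's underside, 20 mm above the table. Its centre lies 260 to 285 mm from the pivot, so the arm can bring the lens over it.
- slab: dark slab 240 x 260 x 20 mm on the table, with a row of four empty round impressions; fixed. Origin at the centre of its underside; x the short side, y the long side.
- heater: grey wax heater, about 255 mm deep and 200 mm wide, with a front panel that rises from 40 mm at the front to 130 mm at the back: it slopes 0.52 rad (30 degrees). The panel looks across the bench, mostly towards the slab and partly towards the robot. A low round pot with lid stands behind the panel, top at 164 mm. Fixed. Origin at the centre of its underside, front towards its own -x.
- knob_grip (a point): on the knob's axis, 35 mm out from the panel: where to put the TCP. Site z points out of the panel along the knob's axis (0.52 rad from vertical). The knob is a black disc 72 mm in diameter, its top 14 mm from the panel, carrying a bar 72 mm long and 16 mm wide that reaches from 14 to 42 mm from the panel; the bar points at pointer and is pinched across its 16 mm.
- pointer (a point): point on the dial 50 mm from the knob's axis, 4 mm from the panel, straight ahead of the bar's pointer end (the end with the white line); turns with the knob.
- index_mark (a point): point on the dial 50 mm from the knob's axis, 4 mm from the panel, at the inner end of the brass tab clamped on the dial's rim (tab 8 mm wide, up to 7 mm high, 51 to 81 mm from the axis). The knob is set when pointer comes to this point. It stays put.
- knob (a joint): angle of the knob, rad, 0 to 4.71; grows clockwise seen from in front of the panel. It starts between 0.2 and 0.8, and the brass tab stands between 2.4 and 3.1. About 0.12 N m turns it, and it stays where it is left.
- cup_a: brass cup, 64 mm across, 42 mm tall, loose; leave alone. Origin under its centre.
- cup_b: brass cup, 68 mm across, 46 mm tall, loose; leave alone. Origin under its centre.
- tin: round tin with a red lid, 96 mm across, 36 mm tall, loose; leave alone. Origin under its centre.

How it is judged:
By the outcome, as a careful person would: the job done as asked, in the order asked, and still so for the second after the job is handed in, with the robot touching nothing.
It also fails if it takes over 61 s, if anything falls off the work surface, if the arm or the gripper's body presses on something with over 40 N, if the wrist force passes 120 N, or if a joint passes its speed limit or range.

## Working session

There is one attempt and no reset: what is moved stays moved. The work goes in short steps, Python scripts to look and compute and a tool call to move; the robot and the scene stay as the last step left them, time stands still between calls to the robot, and variables do not carry over. Pictures are saved under pics/ and viewed, at most 10 in all, crops included, and the job is handed in when it is done.

Besides the shell and the picture viewer there is one more tool, called after "Call:" as name([rows], argument=value, ...), one row to a line, values as JSON. move_arm: Moves the arm, as the interface text tells. Its arguments: {"type":"object","properties":{"plan":{"type":"array","items":{"type":"object","properties":{"tx":{"type":"number"},"ty":{"type":"number"},"tz":{"type":"number"},"wx":{"type":"number"},"wy":{"type":"number"},"wz":{"type":"number"}}}},"gripper":{"type":"number"},"force":{"type":"number"}},"required":["plan"]}

```bash
mkdir -p pics
cat > h.py <<'E'
import numpy as np, cv2
from workcell import env, grab_frame
from scipy.spatial.transform import Rotation as R
def save(n,fn):
    f=grab_frame(n); cv2.imwrite('pics/'+fn,f['color'][:,:,::-1]); np.savez('pics/'+fn+'.npz',**{k:f[k] for k in('vfov','cx','cy','view','color')}); return f
def load(fn): return np.load('pics/'+fn+'.npz')
def foc(f): return 240/np.tan(np.radians(float(f['vfov']))/2)
def ray(f,u,v):
    V=f['view'];d=np.array([(u-f['cx'])/foc(f),-(v-f['cy'])/foc(f),-1]);Rm=V[:3,:3]
    return -Rm.T@V[:3,3],Rm.T@d
def atz(f,u,v,z):
    o,d=ray(f,u,v);return o+d*(z-o[2])/d[2]
def proj(f,p):
    c=f['view'][:3,:3]@np.array(p)+f['view'][:3,3];return np.array([f['cx']+foc(f)*c[0]/-c[2],f['cy']-foc(f)*c[1]/-c[2]])
E
python3 - <<'E'
from h import *
for n in('scene','top'):
    f=save(n,n+'0.png');print(n,f['vfov'],f['cx'],f['cy'],[k for k in f],np.round(f['view'],3).tolist())
print(env.state())
E
```

```text
scene 43.005251609862334 322.39158808690723 242.5914775995411 ['color', 'vfov', 'cx', 'cy', 'view'] [[0.505, 0.863, 0.005, -407.795], [-0.634, 0.367, 0.68, 232.027], [0.585, -0.347, 0.733, -1744.076], [0.0, 0.0, 0.0, 1.0]]
top 50.58069725504583 313.1630316106718 234.51088510199332 ['color', 'vfov', 'cx', 'cy', 'view'] [[-0.02, -1.0, 0.011, 122.21], [0.991, -0.018, 0.131, -596.942], [-0.131, 0.014, 0.991, -1143.231], [0.0, 0.0, 0.0, 1.0]]
{'time_s': 0.1, 'qpos': array([ 7.00712369e+01,  1.83478583e+01,  8.96982752e+01, -2.79637938e-03,
        7.20432271e+01, -1.14341384e+00]), 'qvel': array([ 0.04950563, -0.063781  , -0.14093645,  0.04715503, -0.0085682 ,
       -0.06453455]), 'effort': array([ 1.24638780e-03, -4.13326442e+01, -2.32510203e+01,  7.28320889e-02,
        4.22721799e-02, -4.54010581e-05]), 'ee_pos': array([185.01350121, 543.98947421, 232.01325532]), 'ee_rot': array([-1.79910604e+02,  8.75096558e-04,  1.61215516e+02]), 'force': array([-0.00398507, -0.10215711, -0.23908489]), 'torque': array([-0.02043564,  0.02204592,  0.02907002]), 'gripper_force': 0.0, 'gripper_width': 91.50558194512591}
```

View pics/scene0.png

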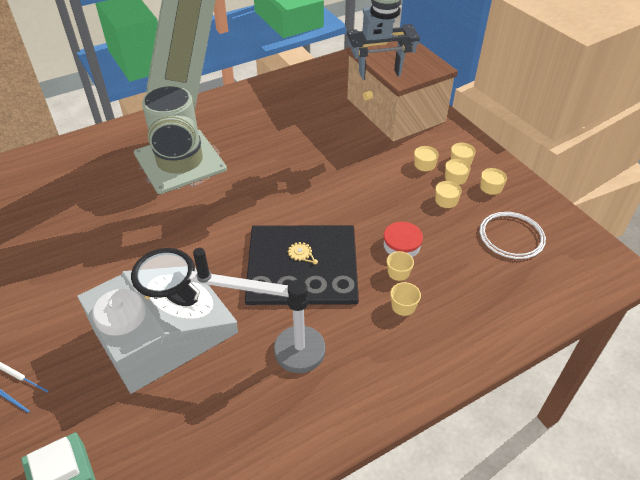

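View pics/top0.png

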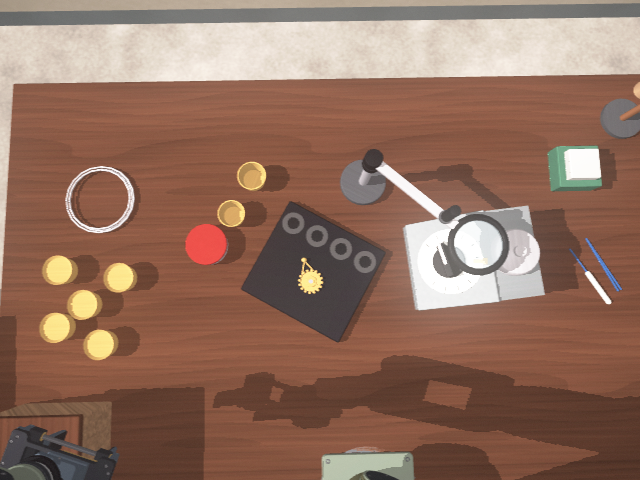

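The scene view shows the magnifier foot at about (300,350), the lens at (163,272) and the pendant at (300,252). The top view shows the lens at (477,244), handle at (450,213), pendant at (311,282) and knob at about (445,260). I'll enlarge these for closer readings.

Run:
```python
from h import *
t=cv2.imread('pics/top0.png');s=cv2.imread('pics/scene0.png')
cv2.imwrite('pics/c1.png',cv2.resize(t[140:320,340:560],None,fx=3.33,fy=3.33,interpolation=cv2.INTER_CUBIC))
cv2.imwrite('pics/c2.png',cv2.resize(s[230:370,75:260],None,fx=4,fy=4,interpolation=cv2.INTER_CUBIC))
f=load('top0.png');g=load('scene0.png')
print('foot',atz(f,363,182,8),atz(g,300,349,15))
print('lens',atz(f,478,244,212),atz(g,163,272,212))
print('handle top',atz(f,450,213,284),'piv',atz(f,373,160,225))
p=atz(f,311,282,26);print('pend',p,atz(g,300,252,26), 'ball',atz(f,304.5,261,26))
for n,q in dict(cupa=(251,172),cupb=(231,210)).items():print(n,atz(f,*q,44))
print('tin',atz(f,206,244,36))
```

```text
foot [729.36293002 -12.91823254   8.        ] [732.95666565 -11.73061919  15.        ]
lens [ 551.25910277 -213.5685123   212.        ] [ 558.79152471 -215.48775843  212.        ]
handle top [ 602.33410621 -140.4761329   284.        ] piv [722.50159969  -9.12628288 225.        ]
pend [489.66376432 117.87205368  26.        ] [497.89881301 118.25522537  26.        ] ball [538.81574948 132.11037849  26.        ]
cupa [749.37053846 254.113819    44.        ]
cupb [659.47545541 300.92081663  44.        ]
tin [581.8540187  359.90887853  36.        ]
```

View pics/c1.png

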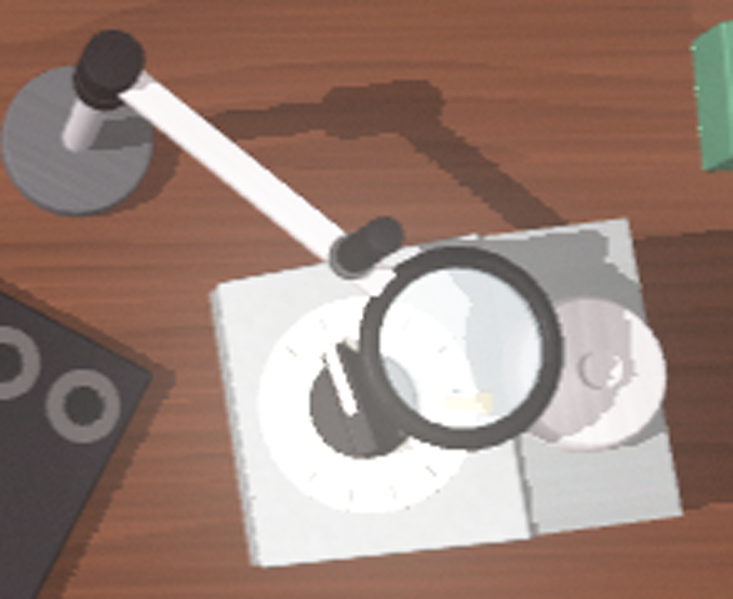

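View pics/c2.png

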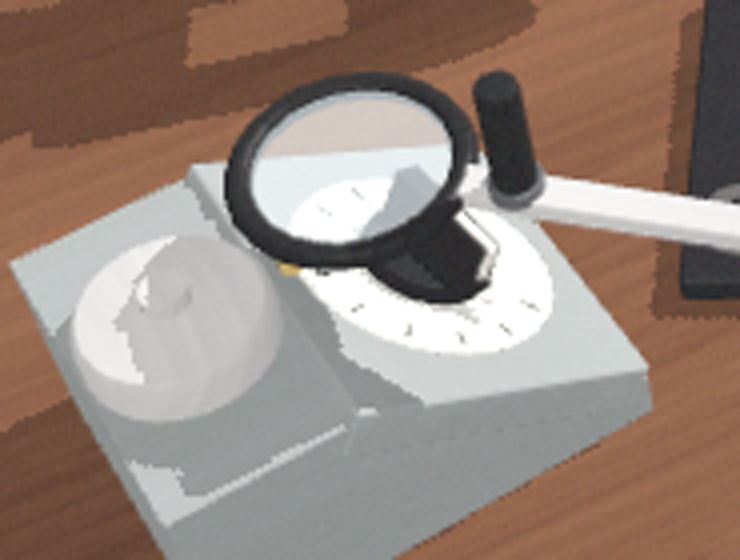

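The top crop shows the handle top at about (385,236) and the lens rim spanning x 360–563, y 246–449. The scene crop has the handle top at (494,82) and the tab hidden behind the rim at (290,268). The knob will be easier to measure once the lens is out of the way, so I'll refine the handle position and plan the first move now.

```bash
cat >> h.py <<'E'
def plan(wps, p=None, rot=None):
    """wps: list of (pos mm, Rotation, nrows). prints rows, from the measured pose unless given"""
    s=env.state()
    p=np.array(s['ee_pos'] if p is None else p,float); rot=rot or R.from_euler('xyz',s['ee_rot'],degrees=True)
    rows=[]
    for P,Q,n in wps:
        p0,r0=p.copy(),rot; dv=(r0.inv()*Q).as_rotvec()
        for i in range(1,n+1):
            tp=p0+(np.array(P)-p0)*i/n; tr=r0*R.from_rotvec(dv*i/n)
            t=np.round(rot.inv().apply(tp-p)/10,2); w=np.round((rot.inv()*tr).as_rotvec(),3)
            assert abs(t).max()<=4.17 and np.linalg.norm(t)<=4.17 and np.linalg.norm(w)<=.125,(t,w)
            p=p+rot.apply(t*10); rot=rot*R.from_rotvec(w); rows.append((t,w))
    for k in range(0,len(rows),12):
        print('['+','.join('{'+','.join('"%s":%g'%(a,b+0) for a,b in zip(('tx','ty','tz','wx','wy','wz'),(*t,*w)) if b)+'}' for t,w in rows[k:k+12])+']')
    print('end',p.round(1),rot.as_euler('xyz',degrees=True).round(1))
def down(yaw): return R.from_euler('xyz',[180,0,yaw],degrees=True)
def tri(obs):
    A=np.zeros((3,3));b=np.zeros(3);L=[]
    for f,u,v in obs:
        o,d=ray(f,u,v);d/=np.linalg.norm(d);M=np.eye(3)-np.outer(d,d);A+=M;b+=M@o;L.append((o,d))
    x=np.linalg.solve(A,b);return x,[np.linalg.norm(np.cross(d,x-o)) for o,d in L]
E
python3 - <<'E'
from h import *
f=load('top0.png');g=load('scene0.png')
print('handle',tri([(f,340+385/3.33,140+236/3.33),(g,75+494/4,230+82/4)]))
print('lens',tri([(f,478.6,244.4),(g,162.8,272.8)]))
print('pend',tri([(f,311,282),(g,300,252)]))
print('pivtop',tri([(f,340+112/3.33,140+60/3.33),(g,298,288)]))
H=np.array([610,-150])
plan([([185,544,350],down(161.2),3),([*H,345],down(49),21),([*H,262],down(49),3)])
E
```

```text
handle (array([ 606.36033094, -150.59293968,  284.09970238]), [np.float64(0.5670919237342666), np.float64(0.5670919237343778)])
lens (array([ 551.87571892, -216.46067095,  203.24701265]), [np.float64(1.3013709343041049), np.float64(1.3013709343040276)])
pend (array([490.87597058, 119.6242238 ,  18.33750657]), [np.float64(2.0309613615604656), np.float64(2.0309613615603914)])
pivtop (array([729.14481376, -10.39285561, 217.95570263]), [np.float64(1.2656601104335976), np.float64(1.2656601104335905)])
[{"ty":-0.01,"tz":-3.93,"wx":-0.001},{"tz":-3.94},{"tz":-3.93,"wx":-0.001},{"tx":-2.98,"ty":-2.48,"tz":0.02,"wz":0.093},{"tx":-3.2,"ty":-2.19,"tz":0.03,"wz":0.094},{"tx":-3.39,"ty":-1.88,"tz":0.02,"wz":0.093},{"tx":-3.54,"ty":-1.55,"tz":0.02,"wz":0.093},{"tx":-3.68,"ty":-1.22,"tz":0.02,"wz":0.093},{"tx":-3.78,"ty":-0.88,"tz":0.03,"wz":0.094},{"tx":-3.84,"ty":-0.51,"tz":0.02,"wz":0.093},{"tx":-3.87,"ty":-0.16,"tz":0.02,"wz":0.093},{"tx":-3.87,"ty":0.2,"tz":0.03,"wz":0.093}]
[{"tx":-3.83,"ty":0.56,"tz":0.02,"wz":0.094},{"tx":-3.77,"ty":0.92,"tz":0.02,"wz":0.093},{"tx":-3.66,"ty":1.27,"tz":0.02,"wz":0.093},{"tx":-3.53,"ty":1.6,"tz":0.03,"wz":0.093},{"tx":-3.37,"ty":1.92,"tz":0.02,"wz":0.094},{"tx":-3.17,"ty":2.23,"tz":0.02,"wz":0.093},{"tx":-2.95,"ty":2.51,"tz":0.03,"wz":0.093},{"tx":-2.7,"ty":2.78,"tz":0.02,"wz":0.093},{"tx":-2.44,"ty":3.01,"tz":0.02,"wz":0.094},{"tx":-2.14,"ty":3.23,"tz":0.02,"wz":0.093},{"tx":-1.83,"ty":3.42,"tz":0.03,"wz":0.093},{"tx":-1.51,"ty":3.57,"tz":0.02,"wz":0.094}]
[{"tz":2.77},{"tz":2.76},{"tz":2.77}]
end [ 610. -150.  262.] [-180.   -0.   49.]
```

Call:
move_arm([
  {"tz":-3.93},
  {"tz":-3.94},
  {"tz":-3.93},
  {"tx":-2.98,"ty":-2.48,"tz":0.02,"wz":0.093},
  {"tx":-3.2,"ty":-2.19,"tz":0.03,"wz":0.094},
  {"tx":-3.39,"ty":-1.88,"tz":0.02,"wz":0.093},
  {"tx":-3.54,"ty":-1.55,"tz":0.02,"wz":0.093},
  {"tx":-3.68,"ty":-1.22,"tz":0.02,"wz":0.093},
  {"tx":-3.78,"ty":-0.88,"tz":0.03,"wz":0.094},
  {"tx":-3.84,"ty":-0.51,"tz":0.02,"wz":0.093},
  {"tx":-3.87,"ty":-0.16,"tz":0.02,"wz":0.093},
  {"tx":-3.87,"ty":0.2,"tz":0.03,"wz":0.093},
], gripper=9, force=12)

```text
schema error: expected keys tx, ty, tz, wx, wy, wz
```

Call:
move_arm([
  {"tx":-3.83,"ty":0.56,"tz":0.02,"wz":0.094},
  {"tx":-3.77,"ty":0.92,"tz":0.02,"wz":0.093},
  {"tx":-3.66,"ty":1.27,"tz":0.02,"wz":0.093},
  {"tx":-3.53,"ty":1.6,"tz":0.03,"wz":0.093},
  {"tx":-3.37,"ty":1.92,"tz":0.02,"wz":0.094},
  {"tx":-3.17,"ty":2.23,"tz":0.02,"wz":0.093},
  {"tx":-2.95,"ty":2.51,"tz":0.03,"wz":0.093},
  {"tx":-2.7,"ty":2.78,"tz":0.02,"wz":0.093},
  {"tx":-2.44,"ty":3.01,"tz":0.02,"wz":0.094},
  {"tx":-2.14,"ty":3.23,"tz":0.02,"wz":0.093},
  {"tx":-1.83,"ty":3.42,"tz":0.03,"wz":0.093},
  {"tx":-1.51,"ty":3.57,"tz":0.02,"wz":0.094},
])

```text
schema error: expected keys tx, ty, tz, wx, wy, wz
```

Call:
move_arm([
  {},
  {},
])

```text
schema error: expected keys tx, ty, tz, wx, wy, wz
```

Run:
```python
from h import *
print(env.state()['qpos'])
plan([([607,-150.5,260],down(49),4)])
```

```text
[ 7.00712369e+01  1.83478583e+01  8.96982752e+01 -2.79637938e-03
  7.20432271e+01 -1.14341384e+00]Traceback (most recent call last):
  File "<stdin>", line 3, in <module>
  File "h.py", line 25, in plan
    assert abs(t).max()<=4.17 and np.linalg.norm(t)<=4.17 and np.linalg.norm(w)<=.125,(t,w)
           ^^^^^^^^^^^^^^^^^^^^^^^^^^^^^^^^^^^^^^^^^^^^^^^^^^^^^^^^^^^^^^^^^^^^^^^^^^
AssertionError: (array([-15.58, -13.04,  -0.68]), array([-0.  ,  0.  ,  0.49]))
```

Call:
move_arm([
  {"tx":0,"ty":0,"tz":-3.93,"wx":0,"wy":0,"wz":0},
  {"tx":0,"ty":0,"tz":-3.94,"wx":0,"wy":0,"wz":0},
  {"tx":0,"ty":0,"tz":-3.93,"wx":0,"wy":0,"wz":0},
  {"tx":-2.98,"ty":-2.48,"tz":0.02,"wx":0,"wy":0,"wz":0.093},
  {"tx":-3.2,"ty":-2.19,"tz":0.03,"wx":0,"wy":0,"wz":0.094},
  {"tx":-3.39,"ty":-1.88,"tz":0.02,"wx":0,"wy":0,"wz":0.093},
  {"tx":-3.54,"ty":-1.55,"tz":0.02,"wx":0,"wy":0,"wz":0.093},
  {"tx":-3.68,"ty":-1.22,"tz":0.02,"wx":0,"wy":0,"wz":0.093},
  {"tx":-3.78,"ty":-0.88,"tz":0.03,"wx":0,"wy":0,"wz":0.094},
  {"tx":-3.84,"ty":-0.51,"tz":0.02,"wx":0,"wy":0,"wz":0.093},
  {"tx":-3.87,"ty":-0.16,"tz":0.02,"wx":0,"wy":0,"wz":0.093},
  {"tx":-3.87,"ty":0.2,"tz":0.03,"wx":0,"wy":0,"wz":0.093},
], gripper=9, force=12)

```text
time_s: 1.1
ee_pos: [367.6, 245.1, 348.5]
ee_rot: [-180.0, 0.0, 112.9]
force: [1.7, 1.2, 0.2]
gripper_width: 90.3
gripper_force: 0.0
```

Call:
move_arm([
  {"tx":-3.83,"ty":0.56,"tz":0.02,"wx":0,"wy":0,"wz":0.094},
  {"tx":-3.77,"ty":0.92,"tz":0.02,"wx":0,"wy":0,"wz":0.093},
  {"tx":-3.66,"ty":1.27,"tz":0.02,"wx":0,"wy":0,"wz":0.093},
  {"tx":-3.53,"ty":1.6,"tz":0.03,"wx":0,"wy":0,"wz":0.093},
  {"tx":-3.37,"ty":1.92,"tz":0.02,"wx":0,"wy":0,"wz":0.094},
  {"tx":-3.17,"ty":2.23,"tz":0.02,"wx":0,"wy":0,"wz":0.093},
  {"tx":-2.95,"ty":2.51,"tz":0.03,"wx":0,"wy":0,"wz":0.093},
  {"tx":-2.7,"ty":2.78,"tz":0.02,"wx":0,"wy":0,"wz":0.093},
  {"tx":-2.44,"ty":3.01,"tz":0.02,"wx":0,"wy":0,"wz":0.094},
  {"tx":-2.14,"ty":3.23,"tz":0.02,"wx":0,"wy":0,"wz":0.093},
  {"tx":-1.83,"ty":3.42,"tz":0.03,"wx":0,"wy":0,"wz":0.093},
  {"tx":-1.51,"ty":3.57,"tz":0.02,"wx":0,"wy":0,"wz":0.094},
])

```text
time_s: 2.1
ee_pos: [610.6, -151.5, 345.3]
ee_rot: [-179.9, 0.0, 48.7]
force: [1.0, 0.5, 0.8]
gripper_width: 90.2
gripper_force: 0.0
```

Call:
move_arm([
  {"tx":0,"ty":0,"tz":0,"wx":0,"wy":0,"wz":0},
  {"tx":0,"ty":0,"tz":0,"wx":0,"wy":0,"wz":0},
])

```text
time_s: 2.27
ee_pos: [610.5, -151.2, 344.0]
ee_rot: [-179.8, 0.1, 48.9]
force: [0.6, 0.7, -0.0]
gripper_width: 90.2
gripper_force: 0.0
```

Run:
```python
from h import *
print(env.state()['qpos'])
plan([([607,-150.5,260],down(49),4)])
```

```text
[-1.49715530e+01  2.11219039e+01  6.97429727e+01  1.82433760e-02
  8.93153923e+01  2.61734429e+01]
[{"tx":-0.04,"ty":-0.07,"tz":2.1,"wx":-0.001,"wz":-0.001},{"tx":-0.04,"ty":-0.08,"tz":2.1,"wy":0.001},{"tx":-0.04,"ty":-0.07,"tz":2.1,"wx":-0.001,"wz":-0.001},{"tx":-0.05,"ty":-0.07,"tz":2.1,"wx":-0.001,"wz":-0.001}]
end [ 607.  -150.5  260. ] [180.   0.  49.]
```

Call:
move_arm([
  {"tx":-0.04,"ty":-0.07,"tz":2.1,"wx":0,"wy":0,"wz":0},
  {"tx":-0.04,"ty":-0.08,"tz":2.1,"wx":0,"wy":0,"wz":0},
  {"tx":-0.04,"ty":-0.07,"tz":2.1,"wx":0,"wy":0,"wz":0},
  {"tx":-0.05,"ty":-0.07,"tz":2.1,"wx":0,"wy":0,"wz":0},
])

```text
time_s: 2.6
ee_pos: [606.0, -147.4, 261.4]
ee_rot: [-180.0, -0.0, 49.1]
force: [-0.2, -0.0, -1.0]
gripper_width: 89.9
gripper_force: 0.0
```

Call:
move_arm([
  {"tx":0,"ty":0,"tz":0,"wx":0,"wy":0,"wz":0},
  {"tx":0,"ty":0,"tz":0,"wx":0,"wy":0,"wz":0},
  {"tx":0,"ty":0,"tz":0,"wx":0,"wy":0,"wz":0},
  {"tx":0,"ty":0,"tz":0,"wx":0,"wy":0,"wz":0},
  {"tx":0,"ty":0,"tz":0,"wx":0,"wy":0,"wz":0},
  {"tx":0,"ty":0,"tz":0,"wx":0,"wy":0,"wz":0},
  {"tx":0,"ty":0,"tz":0,"wx":0,"wy":0,"wz":0},
  {"tx":0,"ty":0,"tz":0,"wx":0,"wy":0,"wz":0},
], gripper=1, force=12)

```text
time_s: 3.27
ee_pos: [607.0, -149.1, 262.3]
ee_rot: [180.0, -0.0, 49.0]
force: [0.1, 0.0, -1.0]
gripper_width: 39.6
gripper_force: 0.0
```

Call:
move_arm([
  {"tx":0,"ty":0,"tz":0,"wx":0,"wy":0,"wz":0},
  {"tx":0,"ty":0,"tz":0,"wx":0,"wy":0,"wz":0},
  {"tx":0,"ty":0,"tz":0,"wx":0,"wy":0,"wz":0},
  {"tx":0,"ty":0,"tz":0,"wx":0,"wy":0,"wz":0},
  {"tx":0,"ty":0,"tz":0,"wx":0,"wy":0,"wz":0},
])

```text
time_s: 3.68
ee_pos: [607.2, -149.5, 261.9]
ee_rot: [179.9, 0.0, 49.0]
force: [2.3, -1.6, 0.0]
gripper_width: 21.8
gripper_force: 12.0
```

Run:
```python
from h import *
s=env.state();print(s['ee_pos'],s['ee_rot'],s['force'],s['gripper_width'],s['gripper_force'])
piv=np.array([730,-11.5]);pen=np.array([493,119.0])
h=s['ee_pos'][:2];a0=np.degrees(np.arctan2(*(h-piv)[::-1]))%360
a1=np.degrees(np.arctan2(*(pen-piv)[::-1]))%360
r=np.linalg.norm(h-piv);print(a0,a1,r)
n=26;y0=s['ee_rot'][2];W=[]
for i in range(1,n+1):
    a=a0+(a1-a0)*i/n;c=np.radians(a);rr=r
    W.append(([*(piv+rr*np.array([np.cos(c),np.sin(c)])),s['ee_pos'][2]],down(y0+a-a0),1))
plan(W)
```

```text
[ 607.21980168 -149.47770002  261.9193185 ] [1.79936387e+02 1.10854496e-04 4.89676268e+01] [ 2.28994399 -1.64177892  0.01664519] 21.789653494295685 12.000171393156052
228.33554148767206 151.16137250672045 184.69656954908203
[{"tx":0.04,"ty":-0.96,"wx":0.001,"wz":0.052},{"tx":0.03,"ty":-0.95,"wz":0.052},{"tx":0.04,"ty":-0.96,"wz":0.051},{"tx":0.03,"ty":-0.95,"wz":0.052},{"tx":0.04,"ty":-0.96,"wz":0.052},{"tx":0.03,"ty":-0.96,"wz":0.052},{"tx":0.04,"ty":-0.95,"wz":0.052},{"tx":0.03,"ty":-0.96,"wz":0.051},{"tx":0.04,"ty":-0.95,"wz":0.052},{"tx":0.03,"ty":-0.96,"wz":0.052},{"tx":0.04,"ty":-0.96,"wz":0.052},{"tx":0.03,"ty":-0.95,"wz":0.052}]
[{"tx":0.04,"ty":-0.96,"wz":0.051},{"tx":0.04,"ty":-0.95,"wz":0.052},{"tx":0.03,"ty":-0.96,"wz":0.052},{"tx":0.04,"ty":-0.96,"wz":0.052},{"tx":0.03,"ty":-0.95,"wz":0.052},{"tx":0.04,"ty":-0.96,"wz":0.051},{"tx":0.03,"ty":-0.95,"wz":0.052},{"tx":0.04,"ty":-0.96,"wz":0.052},{"tx":0.03,"ty":-0.96,"wz":0.052},{"tx":0.04,"ty":-0.95,"wz":0.052},{"tx":0.03,"ty":-0.96,"wz":0.052},{"tx":0.04,"ty":-0.96,"wz":0.051}]
[{"tx":0.03,"ty":-0.95,"wz":0.052},{"tx":0.04,"ty":-0.96,"wz":0.052}]
end [568.2  77.6 261.9] [180.   -0.  -28.2]
```

Call:
move_arm([
  {"tx":0.03,"ty":-0.96,"tz":0,"wx":0,"wy":0,"wz":0.052},
  {"tx":0.04,"ty":-0.96,"tz":0,"wx":0,"wy":0,"wz":0.052},
  {"tx":0.03,"ty":-0.96,"tz":0,"wx":0,"wy":0,"wz":0.052},
  {"tx":0.04,"ty":-0.96,"tz":0,"wx":0,"wy":0,"wz":0.052},
  {"tx":0.03,"ty":-0.96,"tz":0,"wx":0,"wy":0,"wz":0.052},
  {"tx":0.04,"ty":-0.96,"tz":0,"wx":0,"wy":0,"wz":0.052},
  {"tx":0.03,"ty":-0.96,"tz":0,"wx":0,"wy":0,"wz":0.052},
  {"tx":0.04,"ty":-0.96,"tz":0,"wx":0,"wy":0,"wz":0.052},
  {"tx":0.03,"ty":-0.96,"tz":0,"wx":0,"wy":0,"wz":0.052},
  {"tx":0.04,"ty":-0.96,"tz":0,"wx":0,"wy":0,"wz":0.052},
  {"tx":0.03,"ty":-0.96,"tz":0,"wx":0,"wy":0,"wz":0.052},
  {"tx":0.04,"ty":-0.96,"tz":0,"wx":0,"wy":0,"wz":0.052},
])

```text
time_s: 4.68
ee_pos: [549.3, -51.8, 261.9]
ee_rot: [179.9, -0.0, 13.1]
force: [2.1, -3.3, -1.3]
gripper_width: 22.0
gripper_force: 12.0
```

Call:
move_arm([
  {"tx":0.03,"ty":-0.96,"tz":0,"wx":0,"wy":0,"wz":0.052},
  {"tx":0.04,"ty":-0.96,"tz":0,"wx":0,"wy":0,"wz":0.052},
  {"tx":0.03,"ty":-0.96,"tz":0,"wx":0,"wy":0,"wz":0.052},
  {"tx":0.04,"ty":-0.96,"tz":0,"wx":0,"wy":0,"wz":0.052},
  {"tx":0.03,"ty":-0.96,"tz":0,"wx":0,"wy":0,"wz":0.052},
  {"tx":0.04,"ty":-0.96,"tz":0,"wx":0,"wy":0,"wz":0.052},
  {"tx":0.03,"ty":-0.96,"tz":0,"wx":0,"wy":0,"wz":0.052},
  {"tx":0.04,"ty":-0.96,"tz":0,"wx":0,"wy":0,"wz":0.052},
  {"tx":0.03,"ty":-0.96,"tz":0,"wx":0,"wy":0,"wz":0.052},
  {"tx":0.04,"ty":-0.96,"tz":0,"wx":0,"wy":0,"wz":0.052},
  {"tx":0.03,"ty":-0.96,"tz":0,"wx":0,"wy":0,"wz":0.052},
  {"tx":0.04,"ty":-0.96,"tz":0,"wx":0,"wy":0,"wz":0.052},
])

```text
time_s: 5.68
ee_pos: [559.4, 60.9, 261.9]
ee_rot: [179.9, -0.0, -22.7]
force: [0.2, -4.9, -0.1]
gripper_width: 21.8
gripper_force: 12.0
```

Call:
move_arm([
  {"tx":0.03,"ty":-0.96,"tz":0,"wx":0,"wy":0,"wz":0.052},
  {"tx":0.04,"ty":-0.96,"tz":0,"wx":0,"wy":0,"wz":0.052},
  {"tx":0,"ty":0,"tz":0,"wx":0,"wy":0,"wz":0},
  {"tx":0,"ty":0,"tz":0,"wx":0,"wy":0,"wz":0},
])

```text
time_s: 6.02
ee_pos: [568.5, 79.5, 261.9]
ee_rot: [-179.9, -0.0, -28.4]
force: [1.4, 1.3, -0.3]
gripper_width: 21.9
gripper_force: 12.0
```

Run:
```python
from h import *
s=env.state();print(s['ee_pos'],s['ee_rot'],s['force'])
f=save('top','top1.png');g=save('scene','scene1.png')
a=cv2.resize(f['color'][190:350,230:410],None,fx=3.7,fy=3.7,interpolation=cv2.INTER_CUBIC)[:,:,::-1]
cv2.imwrite('pics/c3.png',a)
```

```text
[568.45388248  79.46259483 261.8998732 ] [-1.79922809e+02 -3.74505116e-03 -2.84031207e+01] [ 1.44983006  1.28013102 -0.28679493]
```

View pics/c3.png

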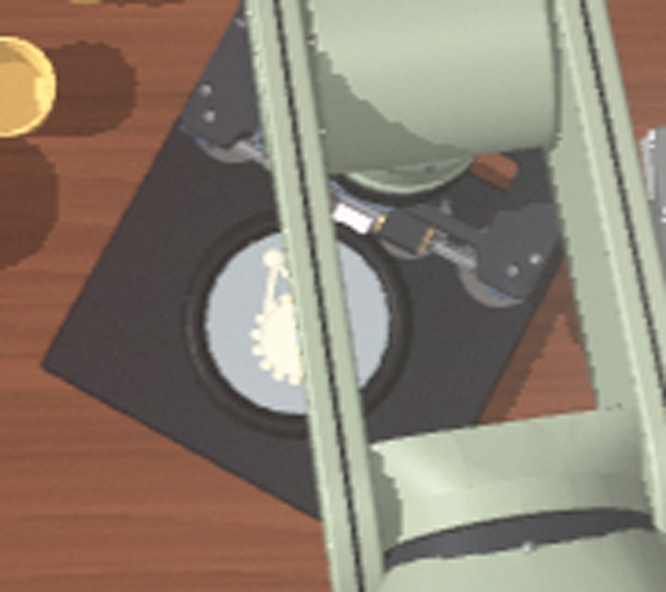

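The crop shows the lens rim centred near (297,323) and the pendant inside it, partly hidden by the robot arm. I'll compute the exact offset from the unobstructed first images and the handle arc.

Run:
```python
from h import *
from scipy.optimize import least_squares
P=np.array([[607.22,-149.48],[549.3,-51.8],[559.4,60.9],[568.45,79.46]])
q=least_squares(lambda c:np.r_[np.hypot(*(P-c).T)-185],[730,-11]).x;print('pivot',q,np.hypot(*(P-q).T))
d=(P[-1]-q)/185;lens=np.r_[q+270*d,205];print('lens',lens)
c=[]
for n,(x0,x1,y0,y1) in dict(top=(290,335,250,305),scene=(280,325,235,270)).items():
    f=load(n+'0.png');hsv=cv2.cvtColor(f['color'],cv2.COLOR_RGB2HSV)
    m=((hsv[...,0]>10)&(hsv[...,0]<35)&(hsv[...,1]>60)&(hsv[...,2]>120)).astype(np.uint8);k=np.zeros_like(m);k[y0:y1,x0:x1]=m[y0:y1,x0:x1]
    e=cv2.morphologyEx(k,cv2.MORPH_CLOSE,np.ones((5,5)));o=cv2.morphologyEx(e,cv2.MORPH_OPEN,cv2.getStructuringElement(2,(13,9)))
    cn=max(cv2.findContours(o,0,2)[0],key=cv2.contourArea);b=cv2.boundingRect(cn);M=cv2.moments(cn)
    u,v=M['m10']/M['m00'],M['m01']/M['m00'];c.append((f,u,v));print(n,b,u,v,atz(f,u+.0,v,25))
print(tri(c))
L=load('top1.png');G=load('scene1.png');print('pred lens px',proj(L,lens),proj(G,lens),'handle0 px',proj(L,[607.2,-149.5,284]),proj(G,[607.2,-149.5,284]))
s=load('scene1.png')['color']
cv2.imwrite('pics/c4.png',cv2.resize(s[215:375,75:355],None,fx=2.8,fy=2.8,interpolation=cv2.INTER_CUBIC)[:,:,::-1])
```

```text
pivot [729.81839717 -10.99609259] [184.9544798  185.07255489 184.96345105 184.99206548]
lens [494.30776346 121.02090741 205.        ]
top (298, 267, 25, 27) 309.8252923976608 280.4126461988304 [493.43316653 120.52545766  25.        ]
scene (288, 242, 25, 19) 300.2089093701997 251.45980542754734 [495.81036158 119.96137906  25.        ]
(array([493.66468438, 120.76313944,  22.47263205]), [np.float64(0.2816542054593203), np.float64(0.2816542054593553)])
pred lens px [309.99710179 276.16905184] [298.56171523 196.30494944] handle0 px [454.69527006 210.33236405] [198.92195348 250.58560025]
```

View pics/c4.png

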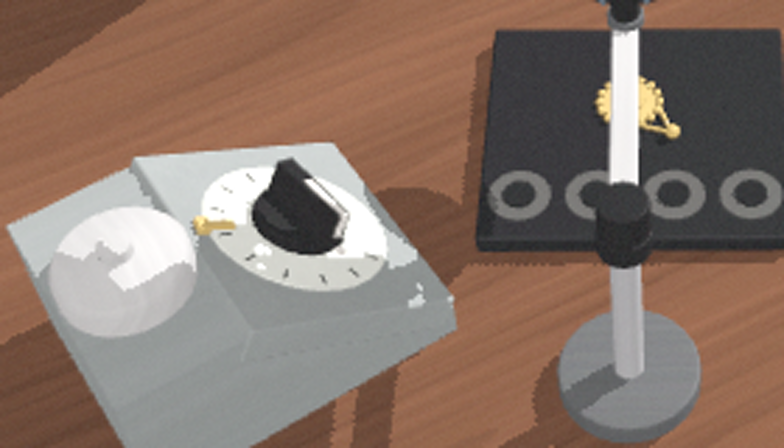

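The lens is within about 1 mm of the pendant centre. The c4 crop shows the dial clearly: tab at about (215,225), knob bar around (300,205). Next I'll release and rise.

Call:
move_arm([
  {"tx":0,"ty":0,"tz":0,"wx":0,"wy":0,"wz":0},
  {"tx":0,"ty":0,"tz":0,"wx":0,"wy":0,"wz":0},
  {"tx":0,"ty":0,"tz":0,"wx":0,"wy":0,"wz":0},
  {"tx":0,"ty":0,"tz":0,"wx":0,"wy":0,"wz":0},
  {"tx":0,"ty":0,"tz":0,"wx":0,"wy":0,"wz":0},
  {"tx":0,"ty":0,"tz":0,"wx":0,"wy":0,"wz":0},
  {"tx":0,"ty":0,"tz":-3,"wx":0,"wy":0,"wz":0},
  {"tx":0,"ty":0,"tz":-3,"wx":0,"wy":0,"wz":0},
  {"tx":0,"ty":0,"tz":-3,"wx":0,"wy":0,"wz":0},
], gripper=5)

```text
time_s: 6.87
ee_pos: [567.7, 78.8, 352.7]
ee_rot: [180.0, 0.1, -28.5]
force: [1.6, -0.6, -0.3]
gripper_width: 50.4
gripper_force: 0.0
```

Run:
```python
from h import *
f=save('top','top2.png');g=save('scene','scene2.png')
a=cv2.resize(f['color'][200:315,395:555],None,fx=5,fy=5,interpolation=cv2.INTER_CUBIC)[:,:,::-1]
cv2.imwrite('pics/c5.png',a)
cv2.imwrite('pics/c6.png',cv2.resize(g['color'][255:365,75:250],None,fx=4.5,fy=4.5,interpolation=cv2.INTER_CUBIC)[:,:,::-1])
```

```text
(no output)
```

View pics/c5.png

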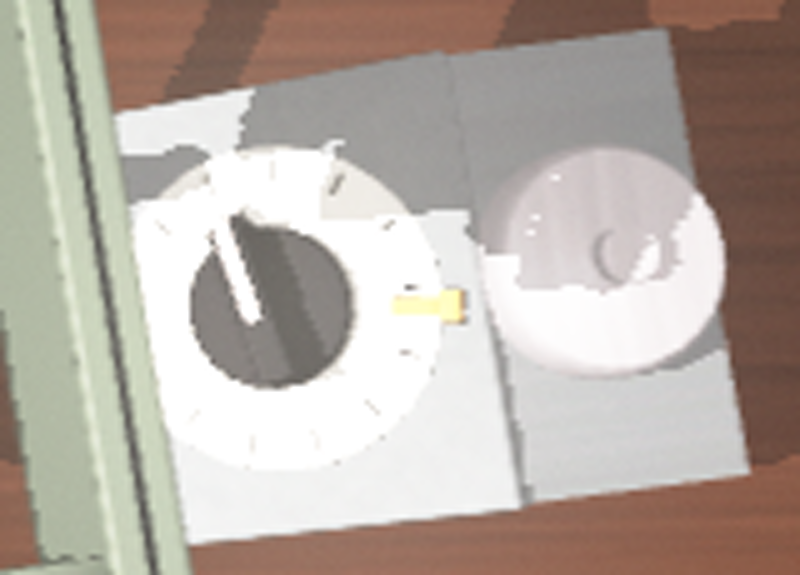

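View pics/c6.png

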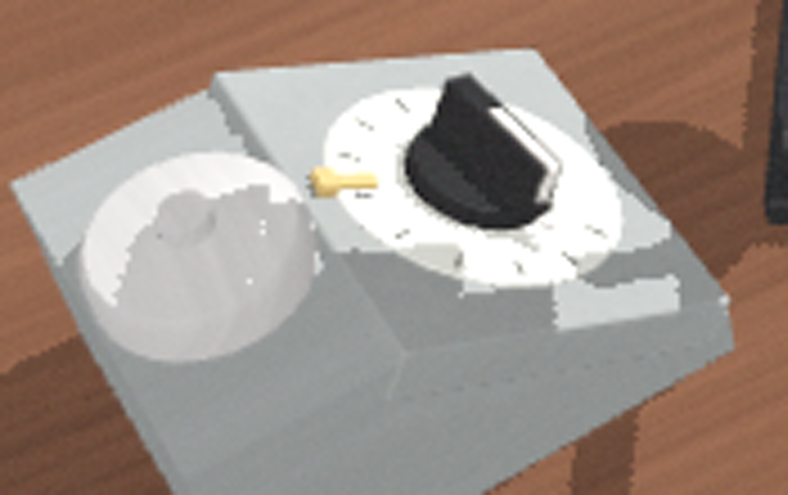

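Both crops are readable. In c5 the knob disc is near (272,305), the tab runs from (393,305) to (465,305), and the white line from (218,232) to (255,318). In c6 the dial centre is near (473,187), the tab runs from (377,181) to (312,181), and the line tip is at (557,165). Next I'll fit the heater pose to these.

```bash
cat > fit.py <<'E'
from h import *
from scipy.optimize import least_squares
f=load('top2.png');g=load('scene2.png');th=.52
A=lambda u,v:(395+u/5,200+v/5);B=lambda u,v:(75+u/4.5,255+v/4.5)
rx=-127.5+90/np.tan(th)
C=[(f,A(448,53),(rx,100,130)),(f,A(521,508),(rx,-100,130)),(f,A(666,30),(127.5,100,130)),(f,A(750,473),(127.5,-100,130)),(f,A(187,545),(-127.5,-100,40)),
(g,B(213,73),(rx,-100,130)),(g,B(405,352),(rx,100,130)),(g,B(538,50),(-127.5,-100,40)),(g,B(728,300),(-127.5,100,40)),(g,B(12,183),(127.5,-100,130))]
Rp=R.from_euler('y',-th).as_matrix() # panel axes in heater: x up-slope, y, z out
# params x,y,yaw,s(along slope from front edge),l, mark angle, bar angle, dial r
def hw(q,p): return R.from_euler('z',q[2]).apply(p)+[q[0],q[1],0]
def pan(q,v): return hw(q,np.array([-127.5,0,40])+Rp@(np.array([q[3],q[4],0])+v))
def pol(r,a,z): return np.array([r*np.cos(a),r*np.sin(a),z])
def res(q):
    e=[proj(F,hw(q,np.array(P)))-np.array(uv) for F,uv,P in C]
    a=np.linspace(0,2*np.pi,200)
    D=np.array([proj(f,pan(q,pol(q[7],t,3))) for t in a]);E=np.array([proj(g,pan(q,pol(q[7],t,3))) for t in a])
    x0,y0=A(443,146);_,y1=A(443,472)
    d=[D[:,0].max()-x0,D[:,1].min()-y0,D[:,1].max()-y1]
    u0,v0=B(323,87);u1,v1=B(623,288)
    d+=[E[:,0].min()-u0,E[:,0].max()-u1,E[:,1].min()-v0,E[:,1].max()-v1]
    for F,uv,r in((f,A(393,305),51),(g,B(377,181),51)): e.append(proj(F,pan(q,pol(r,q[5],5)))-np.array(uv))
    for F,uv,r in((f,A(463,305),81),(g,B(313,181),81)): e.append(proj(F,pan(q,pol(r,q[5],5)))-np.array(uv))
    for F,uv,r in((f,A(219,232),36),(g,B(557,165),36)): e.append(proj(F,pan(q,pol(r,q[6],42)))-np.array(uv))
    return np.r_[np.ravel(e),d]
def solve():
    return least_squares(res,[530,-225,-1.5,90,0,.2,2,65],loss='soft_l1')
if __name__=='__main__':
    r=solve();q=r.x;print(q.round(3));print(np.round(res(q)[:32].reshape(-1,2),1).tolist(),np.round(res(q)[32:],1))
    n=R.from_euler('z',q[2]).apply(Rp[:,2]);print('knob_grip',pan(q,np.array([0,0,35])),'axis',n,'mark deg',np.degrees(q[5]),'bar',np.degrees(q[6]))
    np.save('q.npy',q)
E
python3 fit.py
```

```text
[ 5.34107e+02 -2.39939e+02 -1.46700e+00  9.01690e+01 -1.02400e+00
 -1.36000e-01  1.84600e+00  7.29700e+01]
[[-0.7, -1.8], [0.4, -0.5], [-0.1, -2.6], [-0.1, 0.7], [-15.2, 0.7], [-1.0, -0.5], [-1.5, 1.0], [-1.0, -0.7], [0.9, 0.6], [-1.0, -3.6], [-1.0, -0.2], [-0.6, -0.4], [-0.6, -0.4], [-0.2, -0.3], [-1.0, -0.7], [-1.1, -0.5]] [-0.3 -1.  -0.4 -0.6 -0.4 -0.3 -0.8]
knob_grip [ 526.18342574 -173.76329192  115.17665604] axis [-0.05148785  0.49420529  0.86781918] mark deg -7.802284910494785 bar 105.74348610044466
```

```bash
sed -i 's/,(f,A(187,545),(-127.5,-100,40))//; s/:32\]/:30]/; s/\[32:\]/[30:]/; s/,(g,B(12,183),(127.5,-100,130))//' fit.py; sed -i 's/:30\]/:28]/; s/\[30:\]/[28:]/' fit.py; python3 fit.py; python3 -c "
from h import *;s=env.state();print(s['time_s'],s['qpos'])"
```

```text
[ 5.33045e+02 -2.39682e+02 -1.47100e+00  9.05650e+01 -1.67000e-01
 -1.32000e-01  1.85100e+00  7.29380e+01]
[[-0.6, -1.3], [0.1, 0.1], [0.1, -1.9], [-0.4, 1.5], [-0.9, -1.0], [-1.7, 0.6], [-0.8, -1.0], [0.7, 0.4], [-1.0, -0.3], [-0.6, -0.5], [-0.6, -0.4], [-0.2, -0.3], [-1.0, -0.7], [-1.1, -0.5]] [-0.3 -1.  -0.4 -0.6 -0.4 -0.4 -0.8]
knob_grip [ 526.28531876 -173.73069256  115.37376326] axis [-0.04941616  0.49441674  0.86781918] mark deg -7.579468788825889 bar 106.04376683321046
6.9667 [6.75135420e+00 1.52611277e+01 7.63336830e+01 2.10490855e-03
 8.77797568e+01 1.25233231e+02]
```

```bash
sed -i 's#395+u/5,200+v/5#394.6+u/5,199.6+v/5#; s#75+u/4.5,255+v/4.5#74.6+u/4.5,254.6+v/4.5#' fit.py; python3 fit.py
cat >> h.py <<'E'
def wrist(Rt,j1,s):
    "j4,j5,j6 for tool rotation Rt (c fitted: tool down yaw=j1+90-j6)"
    B=R.from_euler('ZY',[j1,s],degrees=True)
    c=(R.from_euler('ZY',[0,180],degrees=True).inv()*down(90)).as_euler('ZYZ',degrees=True)
    M=(B.inv()*Rt*R.from_euler('z',-OFF,degrees=True))
    a=M.as_euler('ZYZ',degrees=True);return a
OFF=(R.from_euler('y',180,degrees=True).inv()*down(90)).as_euler('xyz',degrees=True)[2]
def toolrot(q,ang,Rp):
    Rh=R.from_euler('z',q[2]);n=Rh.apply(Rp[:,2]);x=Rh.apply(Rp@[np.cos(ang),np.sin(ang),0])
    return R.from_matrix(np.c_[x,np.cross(-n,x),-n])
E
python3 - <<'E'
from h import *
from fit import Rp
q=np.load('q.npy');s=env.state();Rt=R.from_euler('xyz',s['ee_rot'],degrees=True)
print('check',wrist(Rt,s['qpos'][0],s['qpos'][1]+s['qpos'][2]),s['qpos'])
for j1 in(-20,-8):
  for sm in(85,105):
    for fl in(0,np.pi):
      print(j1,sm,fl>0,[wrist(toolrot(q,a+fl,Rp),j1,sm).round(0).tolist() for a in(q[6],(q[5]+q[6])/2,q[5])])
E
```

```text
[ 5.32858e+02 -2.39062e+02 -1.46800e+00  9.14070e+01  2.11000e-01
 -1.35000e-01  1.85200e+00  7.26650e+01]
[[-0.7, -0.9], [0.4, 0.5], [-0.0, -1.6], [-0.1, 1.8], [-0.4, -0.6], [-0.9, 0.8], [-0.4, -0.8], [1.4, 0.4], [-0.5, 0.1], [-0.3, -0.1], [-0.1, -0.1], [0.2, 0.0], [-0.6, -0.3], [-0.7, -0.3]] [ 0.1 -0.5 -0.2 -0.2 -0.2  0.  -0.6]
knob_grip [ 526.32086268 -173.82194852  115.79192661] axis [-0.05113309  0.49424213  0.86781918] mark deg -7.711723962495237 bar 106.13345981231136
check [2.10490855e-03 8.77797568e+01 1.25233231e+02] [6.75135420e+00 1.52611277e+01 7.63336830e+01 2.10490855e-03
 8.77797568e+01 1.25233231e+02]
-20 85 False [[-27.0, 82.0, 49.0], [-27.0, 82.0, 106.0], [-27.0, 82.0, 163.0]]
-20 85 True [[-27.0, 82.0, -131.0], [-27.0, 82.0, -74.0], [-27.0, 82.0, -17.0]]
-20 105 False [[-30.0, 64.0, 59.0], [-30.0, 64.0, 115.0], [-30.0, 64.0, 172.0]]
-20 105 True [[-30.0, 64.0, -121.0], [-30.0, 64.0, -65.0], [-30.0, 64.0, -8.0]]
-8 85 False [[-29.0, 88.0, 59.0], [-29.0, 88.0, 116.0], [-29.0, 88.0, 173.0]]
-8 85 True [[-29.0, 88.0, -121.0], [-29.0, 88.0, -64.0], [-29.0, 88.0, -7.0]]
-8 105 False [[-31.0, 70.0, 69.0], [-31.0, 70.0, 126.0], [-31.0, 70.0, -177.0]]
-8 105 True [[-31.0, 70.0, -111.0], [-31.0, 70.0, -54.0], [-31.0, 70.0, 3.0]]<sys>:0: UserWarning: Gimbal lock detected. Setting third angle to zero since it is not possible to uniquely determine all angles.
```

```bash
python3 - <<'E' 2>/dev/null
from h import *
from fit import Rp
q=np.load('q.npy');s=env.state()
Rt=toolrot(q,q[6]+np.pi,Rp);n=-Rt.as_matrix()[:,2];G=np.array([526.3,-173.8,115.8])
T=R.align_vectors([-n],[[0,0,-1]])[0]
ax=np.cross([0,0,-1],-n);T=R.from_rotvec(ax/np.linalg.norm(ax)*np.arcsin(np.linalg.norm(ax)))
Rd=T.inv()*Rt;yaw=Rd.as_euler('xyz',degrees=True)[2];print(yaw,n,Rt.as_euler('xyz',degrees=True))
tot=(yaw+28.5)%360;print(tot)
A=G+n*140;A[2]=380;S=s['ee_pos']
W=[(S+(A-S)*k/3,down(-28.5+tot*k/3),12) for k in(1,2,3)]+[(G+n*140,Rt,6),(G+n*40,Rt,5)]
plan(W)
E
```

```text
-157.95987193309668 [-0.05113309  0.49424213  0.86781918] [-151.1886497    -7.9362334  -160.00143774]
230.54012806690332
[{"tx":0.12,"ty":0.52,"tz":-0.06,"wy":-0.001,"wz":-0.112},{"tx":0.06,"ty":0.52,"tz":-0.07,"wy":-0.001,"wz":-0.111},{"ty":0.53,"tz":-0.06,"wy":-0.001,"wz":-0.112},{"tx":-0.05,"ty":0.53,"tz":-0.07,"wy":-0.001,"wz":-0.112},{"tx":-0.12,"ty":0.51,"tz":-0.06,"wy":-0.001,"wz":-0.112},{"tx":-0.17,"ty":0.5,"tz":-0.07,"wy":-0.001,"wz":-0.111},{"tx":-0.23,"ty":0.48,"tz":-0.06,"wy":-0.001,"wz":-0.112},{"tx":-0.28,"ty":0.45,"tz":-0.06,"wy":-0.001,"wz":-0.112},{"tx":-0.32,"ty":0.42,"tz":-0.07,"wy":-0.001,"wz":-0.112},{"tx":-0.38,"ty":0.37,"tz":-0.06,"wy":-0.001,"wz":-0.111},{"tx":-0.41,"ty":0.34,"tz":-0.06,"wy":-0.001,"wz":-0.112},{"tx":-0.44,"ty":0.28,"tz":-0.07,"wz":-0.112}]
[{"tx":-0.48,"ty":0.23,"tz":-0.06,"wz":-0.112},{"tx":-0.49,"ty":0.18,"tz":-0.06,"wz":-0.112},{"tx":-0.52,"ty":0.13,"tz":-0.07,"wz":-0.111},{"tx":-0.53,"ty":0.06,"tz":-0.06,"wz":-0.112},{"tx":-0.53,"ty":0.01,"tz":-0.06,"wz":-0.112},{"tx":-0.52,"ty":-0.06,"tz":-0.06,"wz":-0.112},{"tx":-0.52,"ty":-0.11,"tz":-
[... 516 characters left out ...]
:-0.52,"tz":-0.06,"wz":-0.112},{"ty":-0.53,"tz":-0.06,"wz":-0.111},{"tx":0.05,"ty":-0.53,"tz":-0.06,"wz":-0.112},{"tx":0.11,"ty":-0.52,"tz":-0.06,"wz":-0.112},{"tx":0.16,"ty":-0.5,"tz":-0.07,"wz":-0.112},{"tx":0.22,"ty":-0.48,"tz":-0.06,"wz":-0.112},{"tx":0.28,"ty":-0.45,"tz":-0.06,"wz":-0.111}]
[{"tz":2.38,"wx":0.083,"wy":0.024},{"tx":-0.06,"ty":0.2,"tz":2.37,"wx":0.083,"wy":0.024},{"tx":-0.11,"ty":0.39,"tz":2.34,"wx":0.084,"wy":0.024},{"tx":-0.18,"ty":0.59,"tz":2.3,"wx":0.083,"wy":0.024},{"tx":-0.22,"ty":0.77,"tz":2.24,"wx":0.083,"wy":0.024},{"tx":-0.28,"ty":0.96,"tz":2.16,"wx":0.083,"wy":0.024},{"tz":2},{"tz":2},{"tz":2},{"tz":2},{"tz":2}]
end [ 524.3 -154.   150.5] [-151.2   -7.9 -160. ]
```

Call:
move_arm([
  {"tx":0.9,"ty":3.7,"tz":-0.55,"wx":0,"wy":0,"wz":0},
  {"tx":0.9,"ty":3.7,"tz":-0.55,"wx":0,"wy":0,"wz":0},
  {"tx":0.9,"ty":3.7,"tz":-0.55,"wx":0,"wy":0,"wz":0},
  {"tx":0.9,"ty":3.7,"tz":-0.55,"wx":0,"wy":0,"wz":0},
  {"tx":0.9,"ty":3.7,"tz":-0.55,"wx":0,"wy":0,"wz":0},
  {"tx":0,"ty":0,"tz":0,"wx":0,"wy":0,"wz":-0.12},
  {"tx":0,"ty":0,"tz":0,"wx":0,"wy":0,"wz":-0.12},
  {"tx":0,"ty":0,"tz":0,"wx":0,"wy":0,"wz":-0.12},
  {"tx":0,"ty":0,"tz":0,"wx":0,"wy":0,"wz":-0.12},
  {"tx":0,"ty":0,"tz":0,"wx":0,"wy":0,"wz":-0.12},
  {"tx":0,"ty":0,"tz":0,"wx":0,"wy":0,"wz":-0.12},
  {"tx":0,"ty":0,"tz":0,"wx":0,"wy":0,"wz":-0.12},
])

```text
time_s: 7.97
ee_pos: [519.1, -105.2, 378.7]
ee_rot: [-180.0, 0.1, 20.0]
force: [-0.7, -0.9, -0.7]
gripper_width: 49.9
gripper_force: 0.0
```

Call:
move_arm([
  {"tx":0,"ty":0,"tz":0,"wx":0,"wy":0,"wz":-0.12},
  {"tx":0,"ty":0,"tz":0,"wx":0,"wy":0,"wz":-0.12},
  {"tx":0,"ty":0,"tz":0,"wx":0,"wy":0,"wz":-0.12},
  {"tx":0,"ty":0,"tz":0,"wx":0,"wy":0,"wz":-0.12},
  {"tx":0,"ty":0,"tz":0,"wx":0,"wy":0,"wz":-0.12},
  {"tx":0,"ty":0,"tz":0,"wx":0,"wy":0,"wz":-0.12},
  {"tx":0,"ty":0,"tz":0,"wx":0,"wy":0,"wz":-0.12},
  {"tx":0,"ty":0,"tz":0,"wx":0,"wy":0,"wz":-0.12},
  {"tx":0,"ty":0,"tz":0,"wx":0,"wy":0,"wz":-0.12},
  {"tx":0,"ty":0,"tz":0,"wx":0,"wy":0,"wz":-0.12},
  {"tx":0,"ty":0,"tz":0,"wx":0,"wy":0,"wz":-0.12},
  {"tx":0,"ty":0,"tz":0,"wx":0,"wy":0,"wz":-0.12},
])

```text
time_s: 8.97
ee_pos: [519.2, -105.1, 378.6]
ee_rot: [-179.9, -0.0, 102.5]
force: [0.4, -1.3, -0.3]
gripper_width: 49.7
gripper_force: 0.0
```

Call:
move_arm([
  {"tx":0,"ty":0,"tz":0,"wx":0,"wy":0,"wz":-0.12},
  {"tx":0,"ty":0,"tz":0,"wx":0,"wy":0,"wz":-0.12},
  {"tx":0,"ty":0,"tz":0,"wx":0,"wy":0,"wz":-0.12},
  {"tx":0,"ty":0,"tz":0,"wx":0,"wy":0,"wz":-0.12},
  {"tx":0,"ty":0,"tz":0,"wx":0,"wy":0,"wz":-0.12},
  {"tx":0,"ty":0,"tz":0,"wx":0,"wy":0,"wz":-0.12},
  {"tx":0,"ty":0,"tz":0,"wx":0,"wy":0,"wz":-0.12},
  {"tx":0,"ty":0,"tz":0,"wx":0,"wy":0,"wz":-0.12},
  {"tx":0,"ty":0,"tz":0,"wx":0,"wy":0,"wz":-0.12},
  {"tx":0,"ty":0,"tz":0,"wx":0,"wy":0,"wz":-0.12},
  {"tx":0,"ty":0,"tz":0,"wx":0,"wy":0,"wz":-0.12},
  {"tx":0,"ty":0,"tz":0,"wx":0,"wy":0,"wz":-0.12},
])

```text
time_s: 9.97
ee_pos: [519.2, -105.1, 378.7]
ee_rot: [180.0, -0.1, -175.0]
force: [0.1, 0.7, 0.2]
gripper_width: 50.3
gripper_force: 0.0
```

Call:
move_arm([
  {"tx":0,"ty":0,"tz":0,"wx":0,"wy":0,"wz":-0.12},
  {"tx":0,"ty":0,"tz":0,"wx":0,"wy":0,"wz":-0.12},
  {"tx":0,"ty":0,"tz":0,"wx":0,"wy":0,"wz":-0.06},
])

```text
time_s: 10.22
ee_pos: [519.2, -105.2, 378.7]
ee_rot: [180.0, -0.1, -157.9]
force: [-0.7, -0.5, 1.5]
gripper_width: 50.3
gripper_force: 0.0
```

```bash
python3 - <<'E' 2>/dev/null
from h import *
from fit import Rp
q=np.load('q.npy');s=env.state();print(s['qpos'])
Rt=toolrot(q,q[6]+np.pi,Rp);n=-Rt.as_matrix()[:,2];G=np.array([526.3,-173.8,115.8])
plan([(G+n*140,Rt,7)])
E
```

```text
[-1.26978245e+01  1.10102586e+01  7.90576542e+01  6.23299582e-03
  9.00030109e+01 -1.24829303e+02]
[{"ty":0.01,"tz":2.02,"wx":0.071,"wy":0.021},{"tx":-0.05,"ty":0.15,"tz":2.01,"wx":0.072,"wy":0.02,"wz":0.001},{"tx":-0.09,"ty":0.29,"tz":2,"wx":0.071,"wy":0.021},{"tx":-0.13,"ty":0.43,"tz":1.97,"wx":0.072,"wy":0.02},{"tx":-0.16,"ty":0.58,"tz":1.93,"wx":0.071,"wy":0.021},{"tx":-0.21,"ty":0.71,"tz":1.87,"wx":0.072,"wy":0.02,"wz":0.001},{"tx":-0.24,"ty":0.84,"tz":1.82,"wx":0.071,"wy":0.021}]
end [ 519.1 -104.6  237.3] [-151.2   -7.9 -160. ]
```

Call:
move_arm([
  {"tx":0,"ty":0.01,"tz":2.02,"wx":0.071,"wy":0.021,"wz":0},
  {"tx":-0.05,"ty":0.15,"tz":2.01,"wx":0.072,"wy":0.02,"wz":0.001},
  {"tx":-0.09,"ty":0.29,"tz":2,"wx":0.071,"wy":0.021,"wz":0},
  {"tx":-0.13,"ty":0.43,"tz":1.97,"wx":0.072,"wy":0.02,"wz":0},
  {"tx":-0.16,"ty":0.58,"tz":1.93,"wx":0.071,"wy":0.021,"wz":0},
  {"tx":-0.21,"ty":0.71,"tz":1.87,"wx":0.072,"wy":0.02,"wz":0.001},
  {"tx":-0.24,"ty":0.84,"tz":1.82,"wx":0.071,"wy":0.021,"wz":0},
  {"tx":0,"ty":0,"tz":0,"wx":0,"wy":0,"wz":0},
  {"tx":0,"ty":0,"tz":0,"wx":0,"wy":0,"wz":0},
])

```text
time_s: 10.97
ee_pos: [518.9, -104.0, 236.9]
ee_rot: [-151.3, -8.1, -160.2]
force: [0.2, -0.0, 0.8]
gripper_width: 50.1
gripper_force: 0.0
```

```bash
python3 - <<'E' 2>/dev/null
from h import *
from fit import Rp
q=np.load('q.npy');s=env.state();print(s['qpos'],s['ee_rot'],s['force'])
Rt=toolrot(q,q[6]+np.pi,Rp);n=-Rt.as_matrix()[:,2];G=np.array([526.3,-173.8,115.8])
plan([(G+n*2,Rt,7)])
E
```

```text
[  4.64390183  13.82819144 101.77945866 -32.44639789  67.58115295
 -93.76061701] [-151.28935774   -8.09474159 -160.15950232] [ 0.21312381 -0.03460035  0.84812672]
[{"tx":-0.01,"ty":-0.02,"tz":1.97,"wy":-0.001},{"ty":-0.01,"tz":1.97,"wx":0.001},{"tx":-0.01,"ty":-0.02,"tz":1.97,"wy":-0.001},{"ty":-0.01,"tz":1.97,"wz":-0.001},{"ty":-0.01,"tz":1.97,"wx":0.001,"wy":-0.001},{"tx":-0.01,"ty":-0.01,"tz":1.97},{"ty":-0.02,"tz":1.97,"wy":-0.001}]
end [ 526.2 -172.8  117.6] [-151.2   -7.9 -160. ]
```

Call:
move_arm([
  {"tx":0,"ty":-0.01,"tz":1.97,"wx":0,"wy":0,"wz":0},
  {"tx":0,"ty":-0.02,"tz":1.97,"wx":0,"wy":0,"wz":0},
  {"tx":0,"ty":-0.01,"tz":1.97,"wx":0,"wy":0,"wz":0},
  {"tx":-0.01,"ty":-0.02,"tz":1.97,"wx":0.001,"wy":-0.002,"wz":0},
  {"tx":-0.01,"ty":-0.01,"tz":1.97,"wx":0,"wy":0,"wz":0},
  {"tx":-0.01,"ty":-0.01,"tz":1.97,"wx":0,"wy":0,"wz":0},
  {"tx":0,"ty":-0.02,"tz":1.97,"wx":0,"wy":0,"wz":0},
  {"tx":0,"ty":0,"tz":0,"wx":0,"wy":0,"wz":0},
  {"tx":0,"ty":0,"tz":0,"wx":0,"wy":0,"wz":0},
])

```text
time_s: 11.72
ee_pos: [527.8, -174.8, 120.1]
ee_rot: [-151.1, -7.7, -160.4]
force: [0.7, -0.0, 0.2]
gripper_width: 49.8
gripper_force: 0.0
```

Call:
move_arm([
  {"tx":0,"ty":0,"tz":0,"wx":0,"wy":0,"wz":0},
  {"tx":0,"ty":0,"tz":0,"wx":0,"wy":0,"wz":0},
  {"tx":0,"ty":0,"tz":0,"wx":0,"wy":0,"wz":0},
  {"tx":0,"ty":0,"tz":0,"wx":0,"wy":0,"wz":0},
  {"tx":0,"ty":0,"tz":0,"wx":0,"wy":0,"wz":0},
  {"tx":0,"ty":0,"tz":0,"wx":0,"wy":0,"wz":0},
  {"tx":0,"ty":0,"tz":0,"wx":0,"wy":0,"wz":0},
  {"tx":0,"ty":0,"tz":0,"wx":0,"wy":0,"wz":0},
], gripper=0.8, force=25)

```text
time_s: 12.38
ee_pos: [526.0, -171.3, 118.2]
ee_rot: [-151.4, -7.7, -160.3]
force: [-3.6, 9.3, 1.7]
gripper_width: 15.9
gripper_force: 25.0
```

```bash
python3 - <<'E' 2>/dev/null
from h import *
from fit import Rp
q=np.load('q.npy');s=env.state();print({k:np.round(v,2) for k,v in s.items()})
Rt=toolrot(q,q[6]+np.pi,Rp);print('rot err',(Rt.inv()*R.from_euler('xyz',s['ee_rot'],degrees=True)).as_rotvec())
Rm=toolrot(q,q[5]+np.pi,Rp);print('to go',(R.from_euler('xyz',s['ee_rot'],degrees=True).inv()*Rm).as_rotvec())
E
```

```text
{'time_s': np.float64(12.38), 'qpos': array([ -3.05,  21.48, 110.43, -39.28,  50.39, -88.46]), 'qvel': array([ 0.11, -0.08,  0.07, -0.07, -0.09,  0.07]), 'effort': array([ -4.49, -37.81, -19.58,  -3.74,   0.62,  -0.15]), 'ee_pos': array([ 525.96, -171.28,  118.18]), 'ee_rot': array([-151.36,   -7.74, -160.33]), 'force': array([-3.6 ,  9.35,  1.67]), 'torque': array([ 1.68,  0.56, -0.4 ]), 'gripper_force': np.float64(25.0), 'gripper_width': np.float64(15.89)}
rot err [-0.00370551 -0.00030614  0.00657747]
to go [ 0.00269878 -0.0034792   1.98039318]
```

Call:
move_arm([
  {"tx":0,"ty":0.1,"tz":0,"wx":0,"wy":0,"wz":0},
  {"tx":0,"ty":0,"tz":0,"wx":0,"wy":0,"wz":0.08},
  {"tx":0,"ty":0,"tz":0,"wx":0,"wy":0,"wz":0.08},
  {"tx":0,"ty":0,"tz":0,"wx":0,"wy":0,"wz":0.08},
  {"tx":0,"ty":0,"tz":0,"wx":0,"wy":0,"wz":0.08},
  {"tx":0,"ty":0,"tz":0,"wx":0,"wy":0,"wz":0.08},
  {"tx":0,"ty":0,"tz":0,"wx":0,"wy":0,"wz":0.08},
])

```text
time_s: 12.97
ee_pos: [526.0, -171.2, 118.2]
ee_rot: [-150.8, 5.9, 175.5]
force: [-3.0, 6.4, 2.3]
gripper_width: 15.6
gripper_force: 25.0
```

Call:
move_arm([
  {"tx":0,"ty":0,"tz":0,"wx":0,"wy":0,"wz":0.08},
  {"tx":0,"ty":0,"tz":0,"wx":0,"wy":0,"wz":0.08},
  {"tx":0,"ty":0,"tz":0,"wx":0,"wy":0,"wz":0.08},
  {"tx":0,"ty":0,"tz":0,"wx":0,"wy":0,"wz":0.08},
  {"tx":0,"ty":0,"tz":0,"wx":0,"wy":0,"wz":0.08},
  {"tx":0,"ty":0,"tz":0,"wx":0,"wy":0,"wz":0.08},
  {"tx":0,"ty":0,"tz":0,"wx":0,"wy":0,"wz":0.08},
  {"tx":0,"ty":0,"tz":0,"wx":0,"wy":0,"wz":0.08},
  {"tx":0,"ty":0,"tz":0,"wx":0,"wy":0,"wz":0.08},
  {"tx":0,"ty":0,"tz":0,"wx":0,"wy":0,"wz":0.08},
])

```text
time_s: 13.8
ee_pos: [526.0, -171.3, 118.2]
ee_rot: [-163.0, 24.8, 131.9]
force: [-2.9, 6.9, 3.1]
gripper_width: 16.0
gripper_force: 25.0
```

```bash
cat > chk.py <<'E'
from h import *
from fit import Rp
q=np.load('q.npy');s=env.state();r=R.from_euler('xyz',s['ee_rot'],degrees=True)
print(s['time_s'],s['qpos'].round(1),s['ee_pos'].round(1),'F tool',r.inv().apply(s['force']).round(1),'T',r.inv().apply(s['torque']).round(2),s['gripper_width'],s['gripper_force'])
Rm=toolrot(q,q[5]+np.pi,Rp);print('to go',(r.inv()*Rm).as_rotvec().round(4))
E
python3 chk.py 2>/dev/null
```

```text
13.8 [ -3.   21.5 110.5 -39.5  50.4 -14.8] [ 526.  -171.3  118.2] F tool [ 5.1  0.6 -6.2] T [-0.34  1.15 -0.12] 16.009695747489694 24.999519288539886
to go [ 2.00e-04 -1.60e-03  6.98e-01]
```

Call:
move_arm([
  {"tx":0,"ty":0,"tz":0,"wx":0,"wy":0,"wz":0.08},
  {"tx":0,"ty":0,"tz":0,"wx":0,"wy":0,"wz":0.08},
  {"tx":0,"ty":0,"tz":0,"wx":0,"wy":0,"wz":0.08},
  {"tx":0,"ty":0,"tz":0,"wx":0,"wy":0,"wz":0.08},
  {"tx":0,"ty":0,"tz":0,"wx":0,"wy":0,"wz":0.08},
  {"tx":0,"ty":0,"tz":0,"wx":0,"wy":0,"wz":0.08},
  {"tx":0,"ty":0,"tz":0,"wx":0,"wy":0,"wz":0.08},
  {"tx":0,"ty":0,"tz":0,"wx":0,"wy":0,"wz":0.08},
  {"tx":0,"ty":0,"tz":0,"wx":0,"wy":0,"wz":0.04},
  {"tx":0,"ty":0,"tz":0,"wx":0,"wy":0,"wz":0.018},
  {"tx":0,"ty":0,"tz":0,"wx":0,"wy":0,"wz":0},
  {"tx":0,"ty":0,"tz":0,"wx":0,"wy":0,"wz":0},
])

```text
time_s: 14.8
ee_pos: [525.9, -171.4, 118.3]
ee_rot: [175.7, 29.4, 87.2]
force: [-3.9, 6.5, 1.3]
gripper_width: 16.2
gripper_force: 25.0
```

```bash
python3 chk.py 2>/dev/null
```

```text
14.8 [ -3.   21.5 110.5 -39.4  50.4  25. ] [ 525.9 -171.4  118.3] F tool [ 4.9 -3.9 -4.5] T [0.49 0.99 0.14] 16.215400623835137 24.997873306274414
to go [-0.0005 -0.0016  0.003 ]
```

Call:
move_arm([
  {"tx":0,"ty":0,"tz":0,"wx":0,"wy":0,"wz":0},
  {"tx":0,"ty":0,"tz":0,"wx":0,"wy":0,"wz":0},
  {"tx":0,"ty":0,"tz":0,"wx":0,"wy":0,"wz":0},
  {"tx":0,"ty":0,"tz":0,"wx":0,"wy":0,"wz":0},
  {"tx":0,"ty":0,"tz":0,"wx":0,"wy":0,"wz":0},
  {"tx":0,"ty":0,"tz":0,"wx":0,"wy":0,"wz":0},
  {"tx":0,"ty":0,"tz":-3,"wx":0,"wy":0,"wz":0},
  {"tx":0,"ty":0,"tz":-3,"wx":0,"wy":0,"wz":0},
  {"tx":0,"ty":0,"tz":-3,"wx":0,"wy":0,"wz":0},
  {"tx":0,"ty":0,"tz":-3,"wx":0,"wy":0,"wz":0},
  {"tx":0,"ty":0,"tz":-3,"wx":0,"wy":0,"wz":0},
], gripper=4.5)

```text
time_s: 15.72
ee_pos: [518.7, -98.0, 249.8]
ee_rot: [175.7, 29.5, 87.3]
force: [0.6, 0.8, 0.4]
gripper_width: 45.1
gripper_force: 0.0
```

```bash
python3 chk.py 2>/dev/null
python3 - <<'E'
from h import *
f=save('top','top3.png');g=save('scene','scene3.png')
a=cv2.resize(f['color'][200:315,395:555],None,fx=5,fy=5,interpolation=cv2.INTER_CUBIC)[:,:,::-1]
b=cv2.resize(g['color'][180:370,75:355],None,fx=2.8,fy=2.8,interpolation=cv2.INTER_CUBIC)[:,:,::-1]
d=np.zeros((600,800,3),np.uint8)
a=cv2.resize(f['color'][220:300,415:515],None,fx=3,fy=3,interpolation=cv2.INTER_CUBIC)[:,:,::-1]
b=cv2.resize(g['color'][260:335,130:230],None,fx=4.8,fy=4.8,interpolation=cv2.INTER_CUBIC)[:,:,::-1]
e=g['color'][160:360,75:395][:,:,::-1]
d[:240,:300]=a;d[:360,310:790]=b;d[370:570,:320]=e;e=f['color'][150:350,230:560][:,:,::-1];d[370:570,330:660]=e
cv2.imwrite('pics/c7.png',d)
E
```

```text
15.7167 [  5.4  13.1 100.7 -32.1  69.1  19.5] [518.7 -98.  249.8] F tool [ 0.5  0.6 -0.7] T [ 0.1   0.21 -0.04] 45.07870663112764 0.0
to go [0.0005 0.0004 0.0038]
```

View pics/c7.png

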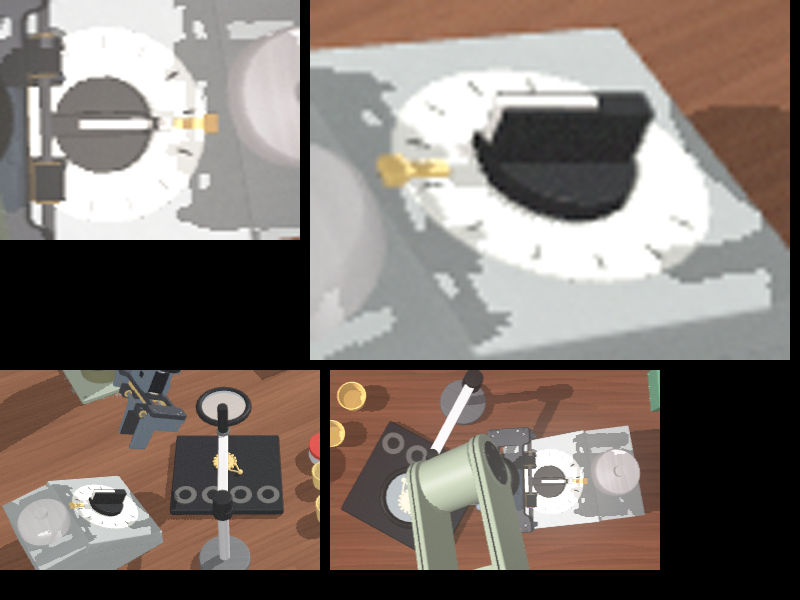

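The combined picture shows the bar's white line pointing at the brass tab, at about row 124 in the top crop for both. The lens is over the pendant. I'll check the angle in numbers.

```bash
python3 - <<'E' 2>/dev/null
from h import *
from fit import pan,pol
from scipy.optimize import least_squares
q=np.load('q.npy');F=load('top3.png');G=load('scene3.png')
A=lambda u,v:np.array([415+(u+.5)/3-.5,220+(v+.5)/3-.5]);B=lambda u,v:np.array([130+(u-310+.5)/4.8-.5,260+(v+.5)/4.8-.5])
# directions only, so axis bias cancels: tab ends vs line ends
def sl(f,a,b,z,uv):  # angle whose projected direction from r=a to b matches image slope
    t=np.arctan2(*(uv[1]-uv[0])[::-1])
    def e(x): d=proj(f,pan(q,pol(b,x[0],z)))-proj(f,pan(q,pol(a,x[0],z)));return np.sin(np.arctan2(d[1],d[0])-t)
    return np.degrees(least_squares(e,[q[5]]).x[0])
print('model mark',np.degrees(q[5]))
print('line top',sl(F,5,36,42,(A(78,125),A(152,124.5))),'line scene',sl(G,0,36,42,(B(598,102),B(495,100))))
print('tab top',sl(F,51,81,5,(A(173,123.5),A(217,123.5))),'tab scene',sl(G,51,81,5,(B(450,169),B(382,170))))
for z,r in((42,0),(42,36),(4,51),(7,81)): print(z,r,(proj(F,pan(q,pol(r,q[5],z)))-[415,220])*3+1,(proj(G,pan(q,pol(r,q[5],z)))-[130,260])*4.8+[312,2])
# gold & white rows in top
c=F['color'].astype(int)
for u in range(440,490,3):
    col=c[250:275,u];br=col.sum(1);gold=(col[:,0]-col[:,2]);
    w=np.where(gold>60,gold,0);print(u,'gold',(w@np.arange(250,275)/w.sum()).round(2) if w.sum() else '-', 'white',[250+i for i in range(25) if br[i]>500][:6])
E
```

```text
model mark -7.711723962495237
line top -7.9501588738386735 line scene -8.919177427957711
tab top -8.328656561314853 tab scene -7.358736184897244
42 0 [ 90.47323129 123.29221211] [580.07306563 102.90202973]
42 36 [141.45802323 122.73533082] [504.09784335 102.52502983]
4 51 [174.49332829 123.00289486] [446.12133276 170.23482351]
7 81 [216.87314426 122.49950191] [382.10740198 165.56909344]
440 gold - white []
443 gold - white [260, 261, 262]
446 gold - white [260, 261, 262]
449 gold - white [260, 261, 262]
452 gold - white [260, 261, 262]
455 gold - white [260, 261, 262]
458 gold - white [260, 261, 262]
461 gold - white [250, 259, 260, 261, 262, 273]
464 gold - white [250, 251, 252, 253, 254, 255]
467 gold - white [250, 251, 252, 253, 254, 255]
470 gold - white [250, 251, 252, 253, 254, 255]
473 gold 260.5 white [250, 251, 252, 253, 254, 255]
476 gold 261.0 white [250, 251, 252, 253, 254, 255]
479 gold 260.57 white [250, 251, 252, 253, 254, 255]
482 gold 260.99 white [250, 251, 252, 253, 254, 255]
485 gold 260.5 white [258, 259, 260, 261, 262, 263]
488 gold - white []
```

```bash
python3 -c "
from workcell import env
print(env.job_done())"
```

```text
the job is handed in; nothing more can be done
None
```

The job is handed in after about 16 s of the 61 s allowed: the lens sits within about 1 mm of the medallion's centre, the knob's white line is within about 1–1.5° of the brass tab, the cups and tin were not touched, and the gripper is clear of everything.

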